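# Clamp a lens barrel in the hinged V-block and hold it pressed

## Robot

A 6-joint arm with a two-finger parallel gripper is mounted at the origin on a cart in front of the work surface, level with it; the furniture and walls round the work are solid. World frame = base frame: x ahead of the robot, y to its left, z up, the work surface at z = 0. Lengths are in mm, angles in rad, forces in N, time in s.
With the tool pointing down it reaches from about 400 to 925 mm from the base axis. Payload 12.5 kg.
Tool frame: the origin (TCP) lies on the mounting face of the last link; the fingertips stand 190 mm ahead of it and the grasp point (between the pads) lies 171 mm ahead of it; z points along the fingers, y is the line along which they close (so a half turn about z gives the same grasp; the last joint's range is limited). The gripper opens to 95 mm and grips with 3 to 60 N. Pads are 20 mm wide; open, the fingers measure 119 mm over their backs; the gripper's body (75 mm by 180 mm) begins 59 mm behind the grasp point.
Start: joints at [1.146, 0.491, 1.559, -0, 1.092, -0.106], TCP at [195.868, 593.515, 404.761] pointing down, gripper open.
Joint ranges: [-3.1, 3.1], [-0.84, 2.19], [0.05, 2.79], [-1.13, 4.28], [0.06, 2.93], [-2.69, 2.69]. Speed limits (rad/s): [2.22, 2.22, 2.79, 3.14, 3.14, 3.14].

## Interface

Orientations are given as [roll, pitch, yaw] about the fixed x, y, z axes, in that order (R = Rz(yaw) Ry(pitch) Rx(roll)).
In Python, from cell import * gives the robot as it stands.
- The arm moves only by the tool arm_command, never from a script. Its argument "rows" is a list that holds one entry, the list of rows, each a list of 7 numbers: the shift along the tool's x, y, z normalised to -1 to 1, where 1 is 0.15 m, then the turn, a rotation vector about the tool's x, y, z normalised to -1 to 1, where 1 is 360 degrees, then the opening, from -1 (shut) to 1 (fully open). A call has 1 to 10 rows; each row is the pose to reach, as a shift and turn from the pose commanded when the call began, along the tool's axes at that moment, turning the shorter way round; what a row does not reach only later rows make up. A row lasts 1/12 s, in which the tool goes at most 41.7 mm and 7.16 degrees, less where a joint would pass 70% of its speed; a pose out of reach is approached as far as the arm can. A call with a number of a shift or a turn outside -1 to 1 is refused whole. A call with a gripper value outside its range is refused whole. The fingers move at their own pace and stop on an object; the grip force is fixed at half the most. Time passes only in rows, so rows that repeat a pose let the fingers close. It gives the time, the measured TCP pose, the force, the opening and the grip force at its end, in the units of the state.
- state(): the state, without advancing time (a new reading comes with each control period).
- read_camera(name): name is "side" or "top"; returns (picture, depth): 384x512x3 uint8, red, green, blue; 384x512 float32, mm along the optical axis (not along the pixel's ray), 0 where there is no reading.
- get_calibration(name): a dict with "camera_matrix" (3x3 intrinsics, pixels), "position" and "orientation" of the camera in the world. Camera axes: x right, y up, looking along -z (the intrinsics and any distortion apply to the point x, -y, -z); pixel columns grow to the right and rows downward; lengths in mm; the calibration is good to about 2 mm. A picture is of the moment at which its call begins. get_calibration takes no time and is no camera call.
- job_done(): hands the job in; it is judged then, once.
The state is a dict: "t": time; "joints": joint angles; "qvel": joint speeds; "tau": joint torques, N m; "eef_pos": TCP position; "tcp_rot": TCP orientation; "ft_force": force on the tool from outside, world axes, zero at the start; "moment": the same for the moment, N m; "opening": opening from 0.0 (shut) to 1.0 (fully open); "grip_force": force on a finger pad.
Only numpy, scipy, OpenCV 4.12 (cv2) and the standard library are available. Lean on these libraries where they do the work, as an engineer would, in place of code of your own. Each camera call takes 0.05 s, during which the arm holds its last target. There are 200 camera calls.

## Task

Take the lens barrel from its wooden rest and lay it in the two V-blocks of the open hinged clamp, in the middle lengthwise. Then swing the clamp's cap over it until the cap is fully shut, with its rim down on the V-blocks, and finish while still holding the cap shut: it has no latch and would spring up again, and its sprung pad must keep the barrel pressed onto both sides of the V. Leave the steel arbor, the loupe and the black pot where they are.

Things in the scene. Friction and masses are not known exactly. Their poses are not given: they have to be found in the camera images.
- barrel: Lens barrel: plain aluminium cylinder, 28 mm diameter, 110 mm long, with dark end rings and glass in both ends, about 0.15 kg. Origin at its centre, its x axis along the cylinder. Either end may point either way. At the start it lies on the wooden rest, its axis 32 mm above the bench.
- barrel_rest: Fixed wooden rest, 116 x 56 x 26 mm. Origin at the centre of its underside, x along the barrel it carries. Base board 8 mm thick; two notched ribs, each 14 mm long, centred at x = +-40 mm, so 66 mm is open between them for fingers.
- clamp: Hinged steel V-block clamp fixed to the bench, base 172 x 82 x 10 mm. Origin on the bench under the middle of the V; x along the V towards the hinge (the cap's lip comes down at the -x end), z up. Two V-blocks, 20 mm long in x, 68 mm wide in y, tops 38 mm above the bench, centred at x = +-38 mm; 56 mm is open between them for fingers, down to the base. 90 degree V.
- vee_mid (a point): Centre of the barrel when seated: on the V's middle line, midway between the blocks, 36 mm above the bench. Axes as the clamp's.
- vee_left: The +y flanks of both V-blocks (45 degree faces). Same origin and axes as the clamp.
- vee_right: The -y flanks of both V-blocks. Same origin and axes as the clamp.
- cap_hinge (a point): Middle of the hinge axis, at x = +75 mm, 42 mm above the bench in the clamp's frame; the hinge axis runs along the clamp's y.
- cap (a joint): Cap hinge angle, rad: 0 = fully shut (rim on the V-blocks, hard stop), grows as the lip swings up and back; 1.68 to 1.92 at the start (leaning back past upright), stop at 2.05. Stiff hinge (0.15 N m): the cap stays where left. The last 0.05 rad is against the sprung pad: shut, it needs about 4 N down at the lip and springs up 0.03 rad if let go.
- cap_shell: The aluminium cap: inverted trough 60 mm wide, 6 mm top plate, side skirts 22 to 30 mm either side of the middle. Origin on the hinge axis; it turns with the cap, and when shut its axes are the clamp's: it reaches 137 mm from the hinge towards -x (165 with its lip), outer (top) face 20 mm above the hinge axis, 62 mm above the bench.
- cap_lip (a point): On the outer face of the cap's lip (a tab 34 mm wide, 6 mm thick, from 135 to 165 mm from the hinge), 150 mm from the hinge axis along the cap and 20 mm above it. With the cap open the lip stands about 210 mm above the bench. A good place to push from behind and to press down.
- pad: Sprung pressure pad under the cap, 75 mm from the hinge: a 12 mm round cross bar, 20 mm long. Spring 2200 N/m; the barrel pushes it in 4 mm (about 9 N) when the cap is shut.
- turning_arbor: Bystander: steel arbor, 18 mm diameter, 110 mm long, thinner than the barrel and lying on the bench. Origin centre of underside.
- eye_loupe: Bystander: black conical watchmaker's loupe, 45 mm wide, 35 mm high. Origin centre of underside.
- pot: Bystander: black round pot, 41 mm diameter, 44 mm high. Origin centre of underside.

How it is judged:
By the outcome, as a careful person would: the job done as asked, in the order asked, and still so for the second after the job is handed in, while the arm keeps its last pose, push and grip.
It also fails if it takes over 69 s, if anything falls off the work surface, if the arm or the gripper's body presses on something with over 40 N, if the wrist force passes 120 N, or if a joint passes its speed limit or range.

## Working session

There is one attempt and no reset: what is moved stays moved. The work goes in short steps, Python scripts to look and compute and a tool call to move; the robot and the scene stay as the last step left them, time stands still between calls to the robot, and variables do not carry over. Pictures are saved under pics/ and viewed, at most 10 in all, crops included, and the job is handed in when it is done.

Besides the shell and the picture viewer there is one more tool, called after "Request:" by a JSON object that holds its "method" and its "body", one argument or row to a line. arm_command: Moves the arm, as the interface text tells. Its arguments: {"type":"object","properties":{"rows":{"type":"array","items":{"type":"array","items":{"type":"array","items":{"type":"number","minimum":-1,"maximum":1}}}}},"required":["rows"]}

```bash
mkdir -p pics; cat > h.py <<'E'
from cell import *
import numpy as np, cv2
from scipy.spatial.transform import Rotation as R
def cal(n):
    c=get_calibration(n); return np.array(c["camera_matrix"]),np.array(c["position"]),c["orientation"],c
def rot(o):
    o=np.array(o)
    return o if o.shape==(3,3) else R.from_euler('xyz',o).as_matrix()
def world(n,d,u,v):
    K,p,o,_=cal(n); 
    z=d; x=(u-K[0,2])/K[0,0]*z; y=(v-K[1,2])/K[1,1]*z
    return p+np.stack([x,-y,-z],-1)@rot(o).T
def cloud(n,d):
    v,u=np.mgrid[0:d.shape[0],0:d.shape[1]]
    return world(n,d,u,v)
E
python3 - <<'E'
from h import *
for n in("top","side"):
    p,d=read_camera(n); np.savez(f"{n}0.npz",p=p,d=d)
    cv2.imwrite(f"pics/{n}0.png",cv2.resize(p[:,:,::-1],(800,600),interpolation=cv2.INTER_CUBIC)); print(get_calibration(n))
print(state())
E
```

```text
{'camera_matrix': array([[388.25227752,   0.        , 252.17028084],
       [  0.        , 388.25227752, 189.18849172],
       [  0.        ,   0.        ,   1.        ]]), 'position': array([ 268.44725604,  -41.27244924, 1063.16046943]), 'orientation': array([ 0.20119941,  0.00453479, -1.62223289])}
{'camera_matrix': array([[444.06373825,   0.        , 254.35689644],
       [  0.        , 444.06373825, 191.29019088],
       [  0.        ,   0.        ,   1.        ]]), 'position': array([ -95.21420144, -427.95131799, 1007.92019121]), 'orientation': array([ 0.63531459,  0.0069817 , -0.99172256])}
{'t': 0.1, 'joints': array([ 1.14640264e+00,  4.91505044e-01,  1.55941472e+00,  1.67455117e-05,
        1.09168260e+00, -1.05620306e-01]), 'qvel': array([ 0.00065604, -0.00055213,  0.00071111, -0.00148346,  0.00056074,
       -0.00023272]), 'tau': array([ 2.95417427e-03, -6.13622403e+01, -2.58606845e+01,  6.93398318e-02,
        4.70372743e-02, -7.03092905e-05]), 'eef_pos': array([195.85229169, 593.48703846, 404.20747531]), 'tcp_rot': array([-3.14059014e+00, -1.21217263e-04,  2.82281148e+00]), 'ft_force': array([ 0.37935694,  0.3198733 , -0.80349877]), 'moment': array([ 0.07103905, -0.01823996,  0.07108484]), 'grip_force': 0.0, 'opening': 1.0008345811689603}
```

View pics/top0.png

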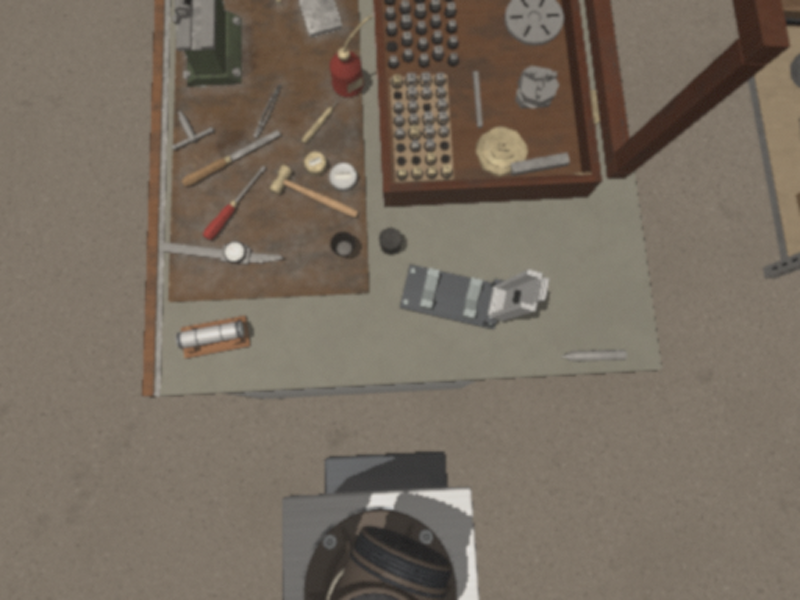

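View pics/side0.png

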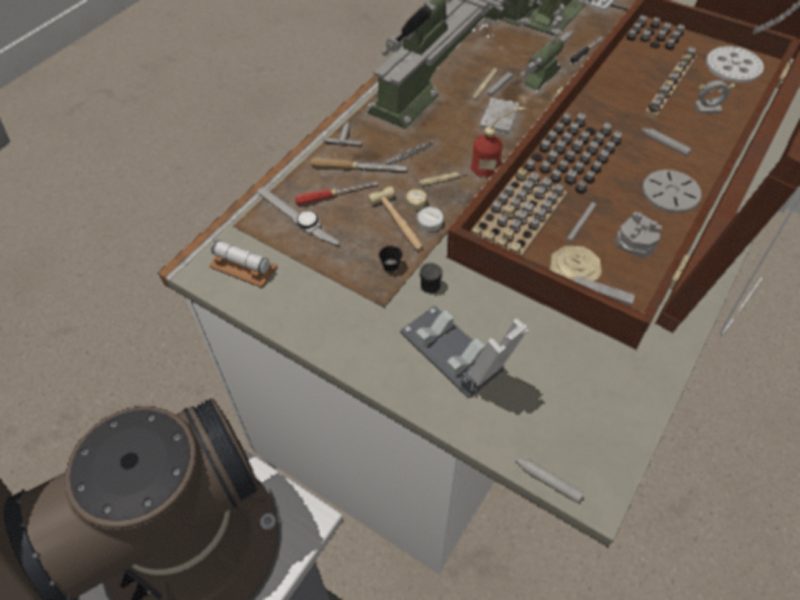

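The top view shows the barrel at about (213,335), on its rest at the left. The clamp base spans (405–490, 265–325) with its cap standing at (517,297), the pot is at (391,240), the loupe at (344,244) and the arbor at (595,355). I'll measure with the depth clouds and one enlarged crop.

```bash
python3 - <<'E'
from h import *
for n in("top","side"):
    f=np.load(n+"0.npz"); W=cloud(n,f["d"]); 
    if n=="top":
        a=f["p"][195:235,105:169]; b=f["p"][160:216,250:360]
        a=cv2.resize(a,(0,0),fx=7,fy=7,interpolation=3); b=cv2.resize(b,(0,0),fx=7,fy=7,interpolation=3)[:320]
        b=cv2.resize(f["p"][160:216,250:360],(770,392//1),interpolation=3)
        im=np.zeros((600,800,3),np.uint8); im[:200,:320]=cv2.resize(a,(320,200)); im[205:597,:770]=b
        cv2.imwrite("pics/crop.png",im[:,:,::-1])
    for nm,(u,v) in dict(barrel=(213,335),base=(450,297),pot=(391,240),arbor=(595,355),bench=(450,360)).items():
        if n=="top": print(nm,W[int(v*.64),int(u*.64)].round())
    X,Y,Z=W[...,0],W[...,1],W[...,2]
    # cylinder barrel: refine from points
    c=np.load("top0.npz"); c0=cloud("top",c["d"])[int(335*.64),int(213*.64)]
    near=(np.hypot(X-c0[0],Y-c0[1])<75)&(f["d"]>0)
    P=W[near&(Z>34)&(Z<60)]; m=np.median(P[:,:2],0); q=P[:,:2]-P[:,:2].mean(0)
    e=np.linalg.svd(q,full_matrices=False)[2][0]; s=q@e; t=q@[-e[1],e[0]]
    mid=P[:,:2].mean(0)+e*(s.max()+s.min())/2+np.array([-e[1],e[0]])*(t.max()+t.min())/2
    print(n,"barrel",len(P),mid.round(1),"yaw",np.arctan2(e[1],e[0]),"len",np.ptp(s),"wid",np.ptp(t),"ztop",np.percentile(P[:,2],[50,95,99]))
    P=W[near&(abs(Z)<4)]; print("bench z",np.median(P[:,2]))
E
```

```text
barrel [426. 264.  41.]
base [ 476. -147.    7.]
pot [578. -47.  43.]
arbor [ 360. -387.   14.]
bench [ 366. -140.   -1.]
top barrel 418 [427.  270.4] yaw 1.7127772489904256 len 110.5314250366437 wid 27.4142542543053 ztop [43.04648427 46.93551872 48.42853569]
bench z -0.5117305207825211
side barrel 303 [427.1 268.5] yaw -1.4249761471018558 len 111.73836804407951 wid 31.344045867525367 ztop [42.22821958 46.60912029 49.11987068]
bench z -0.5145082518374124
```

View pics/crop.png

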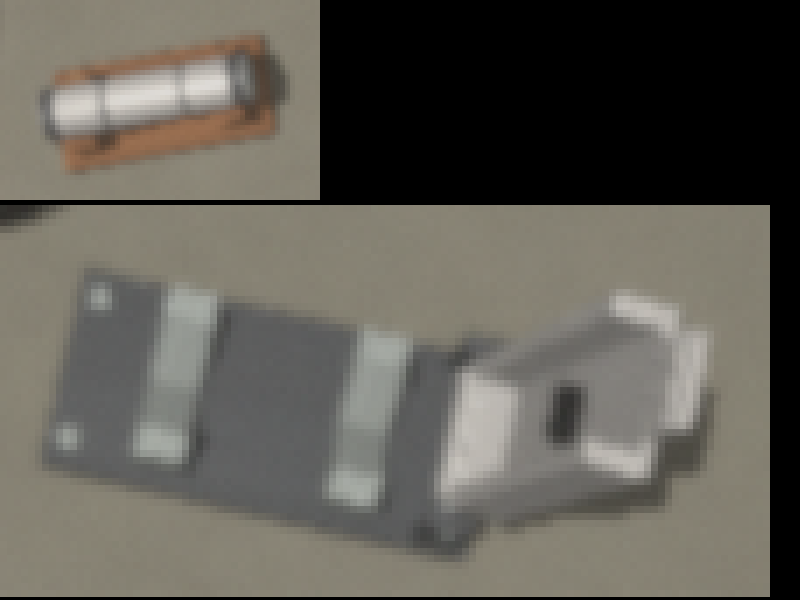

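The crop shows block-top corners at A (168,287),(219,293),(187,463),(133,456) and B (361,328),(413,336),(380,505),(327,498). The barrel's ring ends are at (45,113) and (253,78).

```bash
python3 - <<'E'
from h import *
from scipy.optimize import least_squares
def ray(n,uv,z):
    K,p,o,_=cal(n); uv=np.array(uv,float)
    d=np.stack([(uv[:,0]-K[0,2])/K[0,0],-(uv[:,1]-K[1,2])/K[1,1],-np.ones(len(uv))],-1)@rot(o).T
    return p+d*((z-p[2])/d[:,2])[:,None]
c=np.array([(168,287),(219,293),(187,463),(133,456),(361,328),(413,336),(380,505),(327,498)],float)
uv=np.stack([250+c[:,0]/7-.5,160+(c[:,1]-205)/7-.5],-1)
P=ray("top",uv,38)[:,:2]
# hinge is +x ; A is at -x. y = zxx. looking: x toward right of image; y left of that = up in image
M=np.array([(-48,34),(-28,34),(-28,-34),(-48,-34),(28,34),(48,34),(48,-34),(28,-34)],float)
f=lambda q:((M@np.array([[np.cos(q[2]),np.sin(q[2])],[-np.sin(q[2]),np.cos(q[2])]])+q[:2])-P).ravel()
s=least_squares(f,[476,-147,-1.7]); print("clamp pix",s.x.round(3),s.fun.reshape(-1,2).round(1).tolist())
b=ray("top",np.array([(85,268),(43,463)])*1/7+[249.5,160-205/7-.5],10);print("base -x end corners",b.round(1),np.linalg.norm(b[0]-b[1]))
ct,st=np.cos(s.x[2]),np.sin(s.x[2])
Rm=np.array([[ct,-st],[st,ct]])
for n in("top","side"):
    g=np.load(n+"0.npz"); W=cloud(n,g["d"]); Q=(W[...,:2]-s.x[:2])@Rm
    for lab,lo,hi in(("A",-60,-20),("B",20,56)):
        m=(Q[...,0]>lo)&(Q[...,0]<hi)&(abs(Q[...,1])<45)&(W[...,2]>34)&(W[...,2]<46)
        if m.sum()>4:
            q=Q[m]; print(n,lab,m.sum(),np.percentile(q,[2,98],axis=0).round(1).tolist(),np.median(W[m][:,2]).round(1))
    m=(Q[...,0]>70)&(Q[...,0]<170)&(abs(Q[...,1])<45)&(W[...,2]>90)
    q=Q[m]; z=W[m][:,2]; print("cap n",m.sum(),"zmax",np.percentile(z,99),"lip",q[z>195].mean(0) if (z>195).any() else None)
    A=np.c_[q,z]; 
    i=np.argsort(z)[::max(1,len(z)//12)]; print(A[i].round(0).tolist())
E
```

```text
clamp pix [ 479.295 -145.759   -1.834] [[0.3, -0.4], [-1.4, -0.1], [-0.7, 1.0], [0.7, -0.2], [0.8, -0.2], [-0.2, 0.3], [-0.4, 0.2], [1.0, -0.5]]
base -x end corners [[540.8 -77.1  10. ]
 [462.6 -56.1  10. ]] 81.04030324040824
top A 81 [[-47.0, -33.8], [-27.3, 33.1]] 37.2
top B 80 [[29.3, -34.6], [48.2, 32.3]] 36.9
cap n 578 zmax 200.13964243320484 lip [124.10025698  -3.10515914]
[[97.0, 19.0, 91.0], [86.0, 24.0, 107.0], [102.0, 20.0, 116.0], [107.0, -1.0, 123.0], [103.0, -32.0, 133.0], [107.0, 20.0, 144.0], [106.0, -33.0, 153.0], [116.0, -15.0, 162.0], [103.0, 20.0, 170.0], [106.0, -29.0, 173.0], [118.0, -20.0, 177.0], [121.0, 3.0, 197.0], [127.0, -9.0, 201.0]]
side A 82 [[-43.9, -32.6], [-23.9, 34.5]] 37.1
side B 88 [[31.2, -34.8], [52.1, 32.8]] 37.6
cap n 484 zmax 201.33362526021858 lip [126.62321322  -2.99946501]
[[103.0, -31.0, 90.0], [103.0, -30.0, 103.0], [100.0, -31.0, 114.0], [109.0, -32.0, 122.0], [118.0, 8.0, 134.0], [102.0, 20.0, 145.0], [103.0, 21.0, 153.0], [107.0, 21.0, 162.0], [125.0, 16.0, 171.0], [125.0, -7.0, 174.0], [122.0, -18.0, 179.0], [129.0, 6.0, 198.0], [129.0, -10.0, 201.0]]
```

```bash
cat >> h.py <<'E'
def togo(x,y,z,yaw):
    s=state(); T=R.from_euler('xyz',s["tcp_rot"]); G=R.from_euler('xyz',[np.pi,0,yaw])
    d=T.inv().apply(np.array([x,y,z])-s["eef_pos"])/150; r=(T.inv()*G).as_rotvec()/2/np.pi
    print("t",round(s["t"],2),s["eef_pos"].round(1),"shift",d.round(4),"turn",r.round(4),"F",s["ft_force"].round(1),"open",round(s["opening"],3),"grip",round(s["grip_force"],1))
CL=np.array([478.5,-147.6]); CY=-1.834
def cw(x,y=0):
    return CL+np.array([np.cos(CY)*x-np.sin(CY)*y,np.sin(CY)*x+np.cos(CY)*y])
E
python3 -c "
from h import *
togo(427,269.5,400,1.713)"
```

```text
t 0.1 [195.9 593.5 404.2] shift [-2.1403 -1.5681  0.0294] turn [-2.000e-04  1.000e-04  1.766e-01] F [ 0.4  0.3 -0.8] open 1.001 grip 0.0
```

Request:
{"method": "arm_command", "body": {
  "rows": [
    [[-0.25, -0.18, 0, 0, 0, 0, 1], [-0.5, -0.36, 0, 0, 0, 0, 1], [-0.75, -0.55, 0, 0, 0, 0, 1], [-0.95, -0.7, 0, 0, 0, 0, 1]]
  ]
}}

```text
t: 0.43
eef_pos: [292.8, 456.1, 404.4]
tcp_rot: [-3.141, -0.0, 2.824]
ft_force: [1.0, -0.3, 0.2]
opening: 0.999
grip_force: 0.0
```

Request:
{"method": "arm_command", "body": {
  "rows": [
    [[-0.2, -0.15, 0, 0, 0, 0.019, 1], [-0.4, -0.3, 0, 0, 0, 0.038, 1], [-0.6, -0.45, 0, 0, 0, 0.057, 1], [-0.8, -0.6, 0, 0, 0, 0.076, 1], [-0.95, -0.7, 0, 0, 0, 0.095, 1], [-0.95, -0.7, 0, 0, 0, 0.114, 1], [-0.95, -0.7, 0, 0, 0, 0.133, 1], [-0.95, -0.7, 0, 0, 0, 0.152, 1], [-0.95, -0.7, 0, 0, 0, 0.1766, 1], [-0.95, -0.7, 0, 0, 0, 0.1766, 1]]
  ]
}}

```text
t: 1.27
eef_pos: [394.8, 313.1, 404.5]
tcp_rot: [-3.141, 0.0, 1.705]
ft_force: [-0.5, 0.5, 0.7]
opening: 1.001
grip_force: 0.0
```

```bash
python3 -c "
from h import *
togo(427,269.5,204,1.713)"
```

```text
t 1.27 [394.8 313.1 404.5] shift [-0.3169  0.174   1.3368] turn [-0.0001  0.     -0.0012] F [-0.5  0.5  0.7] open 1.001 grip 0.0
```

Request:
{"method": "arm_command", "body": {
  "rows": [
    [[-0.16, 0.09, 0.1, 0, 0, -0.0012, 1], [-0.317, 0.174, 0.3, 0, 0, -0.0012, 1], [-0.317, 0.174, 0.5, 0, 0, -0.0012, 1], [-0.317, 0.174, 0.7, 0, 0, -0.0012, 1], [-0.317, 0.174, 0.7, 0, 0, -0.0012, 1], [-0.317, 0.174, 0.7, 0, 0, -0.0012, 1]]
  ]
}}

```text
t: 1.77
eef_pos: [427.4, 269.9, 299.2]
tcp_rot: [-3.139, 0.001, 1.721]
ft_force: [0.9, 0.3, 0.6]
opening: 1.001
grip_force: 0.0
```

```bash
python3 - <<'E'
from h import *
togo(427,269.5,204,1.713)
for n in("top","side"):
    p,d=read_camera(n); np.savez(f"{n}1.npz",p=p,d=d)
    K,pos,o,_=cal(n)
    s=state(); T=R.from_euler('xyz',s["tcp_rot"])
    for q in ([0,47,190],[0,-47,190],[0,0,171]):
        w=rot(o).T@(T.apply(q)+s["eef_pos"]-pos); print(n,(K[0,0]*w[0]/-w[2]+K[0,2]).round(1),(K[1,1]*-w[1]/-w[2]+K[1,2]).round(1))
a=np.load("top1.npz")["p"][180:255,85:185]; b=np.load("side1.npz")["p"][120:195,105:205]
cv2.imwrite("pics/g1.png",np.hstack([cv2.resize(i,(400,300),interpolation=3) for i in(a,b)])[:,:,::-1])
E
```

```text
t 1.77 [427.4 269.9 299.2] shift [-0.0017 -0.0015  0.6347] turn [-0.0005  0.0001  0.0012] F [0.9 0.3 0.6] open 1.001 grip 0.0
top 122.7 191.4
top 127.9 228.2
top 122.8 208.5
side 156.4 133.4
side 137.6 156.8
side 145.8 140.1
```

View pics/g1.png

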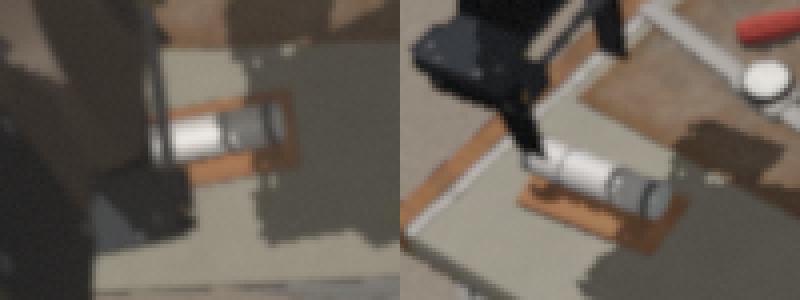

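The gripper straddles the barrel. In the side crop the near fingertip is at about (535,150) and the other is behind at (612,50). The geometry agrees with the measurement, so I'll descend and close.

Request:
{"method": "arm_command", "body": {
  "rows": [
    [[0, 0, 0.15, -0.0005, 0, 0.001, 1], [0, 0, 0.3, -0.0005, 0, 0.001, 1], [0, 0, 0.45, -0.0005, 0, 0.001, 1], [0, 0, 0.55, -0.0005, 0, 0.001, 1], [0, 0, 0.634, -0.0005, 0, 0.001, 1], [0, 0, 0.634, -0.0005, 0, 0.001, 1], [0, 0, 0.634, -0.0005, 0, 0.001, 1]]
  ]
}}

```text
t: 2.45
eef_pos: [427.7, 270.3, 205.8]
tcp_rot: [3.137, -0.0, 1.715]
ft_force: [-0.2, -0.0, 0.2]
opening: 1.002
grip_force: 0.0
```

Request:
{"method": "arm_command", "body": {
  "rows": [
    [[0, 0, 0, 0, 0, 0, 0], [0, 0, 0, 0, 0, 0, -0.3], [0, 0, 0, 0, 0, 0, -0.6], [0, 0, 0, 0, 0, 0, -1], [0, 0, 0, 0, 0, 0, -1], [0, 0, 0, 0, 0, 0, -1], [0, 0, 0, 0, 0, 0, -1], [0, 0, 0, 0, 0, 0, -1]]
  ]
}}

```text
t: 3.12
eef_pos: [427.4, 269.9, 204.6]
tcp_rot: [3.139, -0.0, 1.714]
ft_force: [1.2, 0.7, 1.3]
opening: 0.495
grip_force: 0.0
```

Request:
{"method": "arm_command", "body": {
  "rows": [
    [[0, 0, 0, 0, 0, 0, -1], [0, 0, 0, 0, 0, 0, -1], [0, 0, 0, 0, 0, 0, -1], [0, 0, 0, 0, 0, 0, -1], [0, 0, 0, 0, 0, 0, -1], [0, 0, 0, 0, 0, 0, -1]]
  ]
}}

```text
t: 3.62
eef_pos: [427.1, 269.9, 204.6]
tcp_rot: [3.139, 0.0, 1.714]
ft_force: [-3.4, -0.3, 1.0]
opening: 0.29
grip_force: 30.0
```

```bash
python3 -c "
from h import *
togo(*cw(0),208,1.3076)"
```

```text
t 3.62 [427.1 269.9 204.6] shift [-2.8035 -0.059  -0.0226] turn [ 0.0004 -0.      0.0647] F [-3.4 -0.3  1. ] open 0.29 grip 30.0
```

Request:
{"method": "arm_command", "body": {
  "rows": [
    [[0, 0, -0.1, 0, 0, 0, -1], [0, 0, -0.25, 0, 0, 0, -1], [0, 0, -0.4, 0, 0, 0, -1], [0, 0, -0.55, 0, 0, 0, -1], [0, 0, -0.7, 0, 0, 0, -1], [0, 0, -0.7, 0, 0, 0, -1]]
  ]
}}

```text
t: 4.12
eef_pos: [427.6, 270.1, 313.1]
tcp_rot: [3.132, -0.002, 1.715]
ft_force: [0.6, -0.1, -2.1]
opening: 0.283
grip_force: 30.0
```

Request:
{"method": "arm_command", "body": {
  "rows": [
    [[-0.15, 0, 0, 0, 0, 0.013, -1], [-0.3, -0.01, 0, 0, 0, 0.026, -1], [-0.45, -0.02, 0, 0, 0, 0.039, -1], [-0.6, -0.02, 0, 0, 0, 0.052, -1], [-0.8, -0.02, 0, 0, 0, 0.0647, -1], [-1, -0.02, 0, 0, 0, 0.0647, -1]]
  ]
}}

```text
t: 4.62
eef_pos: [445.5, 119.9, 308.9]
tcp_rot: [3.139, -0.001, 1.304]
ft_force: [0.5, -0.0, -1.4]
opening: 0.29
grip_force: 30.0
```

```bash
python3 -c "
from h import *
togo(*cw(0),310,1.3076)"
```

```text
t 4.62 [445.5 119.9 308.9] shift [-1.6623  0.6826 -0.0078] turn [ 0.0004 -0.0002 -0.0006] F [ 0.5 -0.  -1.4] open 0.29 grip 30.0
```

Request:
{"method": "arm_command", "body": {
  "rows": [
    [[-0.2, 0.08, 0, 0, 0, 0, -1], [-0.4, 0.17, 0, 0, 0, 0, -1], [-0.6, 0.25, 0, 0, 0, 0, -1], [-0.8, 0.33, 0, 0, 0, 0, -1], [-0.9, 0.37, 0, 0, 0, 0, -1], [-0.9, 0.37, 0, 0, 0, 0, -1]]
  ]
}}

```text
t: 5.12
eef_pos: [464.5, -26.5, 308.8]
tcp_rot: [3.138, -0.001, 1.305]
ft_force: [0.3, -0.3, -2.3]
opening: 0.286
grip_force: 30.0
```

Request:
{"method": "arm_command", "body": {
  "rows": [
    [[-0.2, 0.08, 0, 0, 0, 0, -1], [-0.4, 0.17, 0, 0, 0, 0, -1], [-0.6, 0.25, 0, 0, 0, 0, -1], [-0.762, 0.313, 0, 0, 0, 0, -1], [-0.762, 0.313, 0, 0, 0, 0, -1], [-0.762, 0.313, 0, 0, 0, 0, -1], [-0.762, 0.313, 0, 0, 0, 0, -1]]
  ]
}}

```text
t: 5.7
eef_pos: [479.5, -145.6, 309.0]
tcp_rot: [3.14, -0.002, 1.308]
ft_force: [-0.7, -0.2, -1.2]
opening: 0.286
grip_force: 30.0
```

```bash
python3 - <<'E'
from h import *
togo(*cw(0),208,1.3076)
for n in("top","side"):
    p,d=read_camera(n); np.savez(f"{n}2.npz",p=p,d=d)
a=np.load("top2.npz")["p"][130:232,240:376]; b=np.load("side2.npz")["p"][160:262,230:366]
cv2.imwrite("pics/g2.png",np.hstack([cv2.resize(i,(400,300),interpolation=3) for i in(a,b)])[:,:,::-1])
E
```

```text
t 5.7 [ 479.5 -145.6  309. ] shift [-0.0158 -0.0042  0.6731] turn [ 0.0003 -0.0003  0.0001] F [-0.7 -0.2 -1.2] open 0.286 grip 30.0
```

View pics/g2.png

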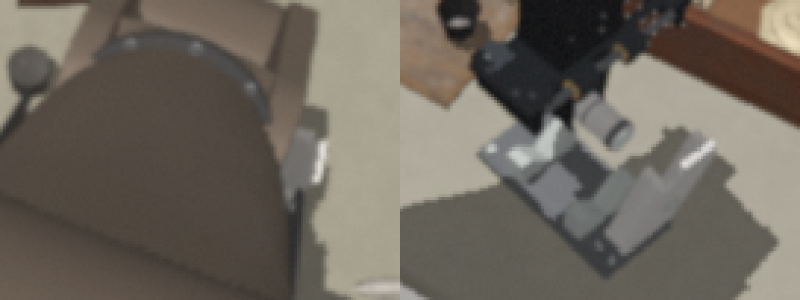

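The side crop shows the barrel held level over the V (about (605,120)), with the gripper body long across the clamp and clear of the cap. Lowering.

Request:
{"method": "arm_command", "body": {
  "rows": [
    [[-0.016, -0.004, 0.1, 0, 0, 0, -1], [-0.016, -0.004, 0.2, 0, 0, 0, -1], [-0.016, -0.004, 0.3, 0, 0, 0, -1], [-0.016, -0.004, 0.4, 0, 0, 0, -1], [-0.016, -0.004, 0.5, 0, 0, 0, -1], [-0.016, -0.004, 0.56, 0, 0, 0, -1], [-0.016, -0.004, 0.62, 0, 0, 0, -1], [-0.016, -0.004, 0.62, 0, 0, 0, -1], [-0.016, -0.004, 0.62, 0, 0, 0, -1]]
  ]
}}

```text
t: 6.55
eef_pos: [478.9, -148.2, 216.5]
tcp_rot: [3.139, -0.001, 1.308]
ft_force: [-0.2, -0.1, -1.2]
opening: 0.284
grip_force: 30.0
```

```bash
python3 - <<'E'
from h import *
togo(*cw(0),208,1.3076)
p,d=read_camera("side"); np.savez("side3.npz",p=p,d=d)
W=cloud("side",d)
# barrel points in clamp frame
Rm=np.array([[np.cos(CY),-np.sin(CY)],[np.sin(CY),np.cos(CY)]]); Q=(W[...,:2]-CL)@Rm
m=(abs(Q[...,1])<16)&(abs(Q[...,0])<75)&(W[...,2]>44)&(W[...,2]<60)
print(np.percentile(Q[m],[1,50,99],axis=0),m.sum(),np.percentile(W[m][:,2],[50,99]))
E
```

```text
t 6.55 [ 478.9 -148.2  216.5] shift [ 0.0031 -0.0036  0.057 ] turn [ 0.0004 -0.0002  0.0001] F [-0.2 -0.1 -1.2] open 0.284 grip 30.0
[[ 14.03166458 -12.61881131]
 [ 37.40893414  -3.33884873]
 [ 56.0721539   14.68591199]] 166 [54.58088437 59.83509188]
```

Request:
{"method": "arm_command", "body": {
  "rows": [
    [[0.003, -0.003, 0.02, 0, 0, 0, -1], [0.003, -0.003, 0.035, 0, 0, 0, -1], [0.003, -0.003, 0.045, 0, 0, 0, -1], [0.003, -0.003, 0.053, 0, 0, 0, -1], [0.003, -0.003, 0.053, 0, 0, 0, -1], [0.003, -0.003, 0.053, 0, 0, 0, -1]]
  ]
}}

```text
t: 7.1
eef_pos: [478.3, -147.9, 209.1]
tcp_rot: [3.139, -0.001, 1.308]
ft_force: [-2.7, 1.4, 7.1]
opening: 0.286
grip_force: 30.0
```

Request:
{"method": "arm_command", "body": {
  "rows": [
    [[0, 0, 0, 0, 0, 0, -0.3], [0, 0, 0, 0, 0, 0, -0.2], [0, 0, 0, 0, 0, 0, 0], [0, 0, 0, 0, 0, 0, 0.3], [0, 0, 0, 0, 0, 0, 0.3], [0, 0, 0, 0, 0, 0, 0.3], [0, 0, 0, 0, 0, 0, 0.3], [0, 0, 0, 0, 0, 0, 0.3]]
  ]
}}

```text
t: 7.77
eef_pos: [478.5, -147.9, 208.6]
tcp_rot: [3.139, -0.001, 1.308]
ft_force: [-0.6, 0.8, -0.1]
opening: 0.647
grip_force: 0.0
```

Request:
{"method": "arm_command", "body": {
  "rows": [
    [[0, 0, -0.1, 0, 0, 0, 0.3], [0, 0, -0.3, 0, 0, 0, 0.3], [0, 0, -0.5, 0, 0, 0, 0.3], [0, 0, -0.7, 0, 0, 0, 0.3], [0, 0, -0.9, 0, 0, 0, 0.3], [0, 0, -1, 0, 0, 0, 0.3], [0, 0, -1, 0, 0, 0, 0.3]]
  ]
}}

```text
t: 8.35
eef_pos: [478.2, -148.0, 361.8]
tcp_rot: [3.133, -0.0, 1.308]
ft_force: [-0.3, -0.1, 0.9]
opening: 0.65
grip_force: 0.0
```

Request:
{"method": "arm_command", "body": {
  "rows": [
    [[0, 0, -0.2, 0, 0, 0, -1], [0, 0, -0.4, 0, 0, 0, -1], [0, 0, -0.6, 0, 0, 0, -1], [0, 0, -0.7, 0, 0, 0, -1], [0, 0, -0.7, 0, 0, 0, -1], [0, 0, -0.7, 0, 0, 0, -1]]
  ]
}}

```text
t: 8.85
eef_pos: [477.6, -148.0, 462.9]
tcp_rot: [3.139, -0.001, 1.308]
ft_force: [0.4, 0.3, -0.3]
opening: 0.29
grip_force: 0.0
```

```bash
python3 - <<'E'
from h import *
togo(*cw(175),460,1.3076)
p,d=read_camera("side"); np.savez("side4.npz",p=p,d=d)
W=cloud("side",d); C=CL
Rm=np.array([[np.cos(CY),-np.sin(CY)],[np.sin(CY),np.cos(CY)]]); Q=(W[...,:2]-C)@Rm
m=(abs(Q[...,1])<18)&(abs(Q[...,0])<72)&(W[...,2]>42)&(W[...,2]<60)
print("barrel",np.percentile(Q[m],[1,50,99],axis=0).round(1),m.sum(),np.percentile(W[m][:,2],[50,95,99]).round(1))
q=Q[m];z=W[m][:,2];e=np.polyfit(q[:,0],q[:,1],1);print("slope",e)
for lo in(-50,0,30): k=(q[:,0]>lo)&(q[:,0]<lo+25); print(lo,np.percentile(z[k],95).round(1),q[k,1].mean().round(1))
cv2.imwrite("pics/g4.png",cv2.resize(p[160:262,230:366],(800,600),interpolation=3)[:,:,::-1])
E
```

```text
t 8.85 [ 477.6 -148.   462.9] shift [-1.1623  0.0049  0.0174] turn [ 0.0004 -0.0002  0.    ] F [ 0.4  0.3 -0.3] open 0.29 grip 0.0
barrel [[-52.6 -13.2]
 [  4.6  -2.4]
 [ 55.5  12.3]] 347 [47.6 51.4 53.3]
slope [-0.00924119 -1.69189412]
-50 51.4 -1.2
0 51.1 -2.3
30 51.3 -2.5
```

View pics/g4.png

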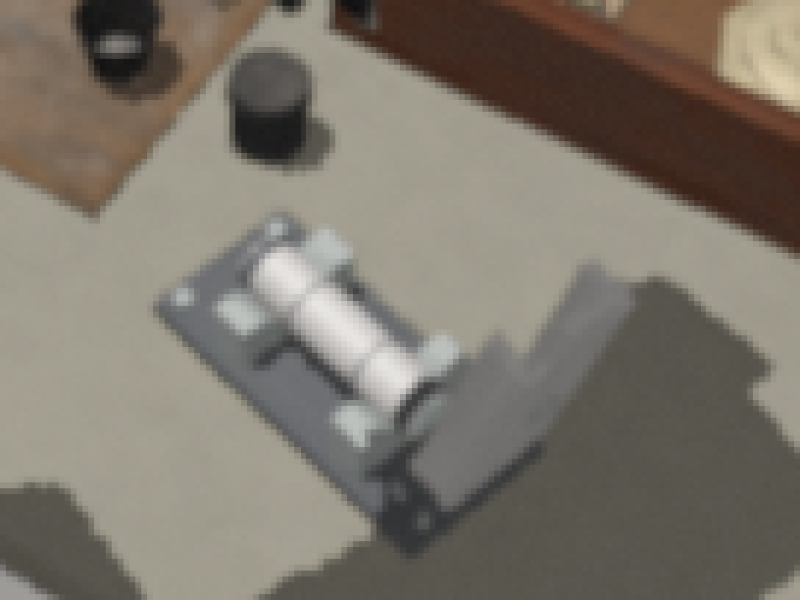

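The barrel sits level in both V-blocks, and its visible ends at −52.6 and +55.5 mm are centred within the camera bias. The cap is still open at (600,290). Next I go behind it with closed fingers.

Request:
{"method": "arm_command", "body": {
  "rows": [
    [[-0.2, 0, 0, 0, 0, 0, -1], [-0.4, 0, 0, 0, 0, 0, -1], [-0.6, 0, 0, 0, 0, 0, -1], [-0.8, 0, 0, 0, 0, 0, -1], [-1, 0.005, 0, 0, 0, 0, -1], [-1, 0.005, 0, 0, 0, 0, -1]]
  ]
}}

```text
t: 9.4
eef_pos: [438.6, -297.0, 461.0]
tcp_rot: [3.142, -0.002, 1.305]
ft_force: [-0.4, -0.1, 0.0]
opening: 0.006
grip_force: 0.0
```

Request:
{"method": "arm_command", "body": {
  "rows": [
    [[-0.16, 0, 0, 0, 0, 0, -1], [-0.16, 0, 0, 0, 0, 0, -1], [-0.16, 0, 0.2, 0, 0, 0, -1], [-0.16, 0, 0.4, 0, 0, 0, -1], [-0.16, 0, 0.6, 0, 0, 0, -1], [-0.16, 0, 0.65, 0, 0, 0, -1], [-0.16, 0, 0.65, 0, 0, 0, -1], [-0.16, 0, 0.65, 0, 0, 0, -1]]
  ]
}}

```text
t: 10.07
eef_pos: [433.9, -316.1, 366.1]
tcp_rot: [3.139, -0.002, 1.308]
ft_force: [0.7, 0.4, 1.1]
opening: 0.001
grip_force: 0.0
```

```bash
python3 - <<'E'
from h import *
togo(*cw(175),365,1.3076)
p,d=read_camera("side"); cv2.imwrite("pics/g5.png",cv2.resize(p[120:262,230:420],(800,598),interpolation=3)[:,:,::-1])
s=state()["eef_pos"]; Rm=np.array([[np.cos(CY),-np.sin(CY)],[np.sin(CY),np.cos(CY)]])
print("tip clamp frame",((s[:2]-CL)@Rm).round(1),s[2]-190)
for th in np.arange(1.6,-.01,-.1):
    r=135+23*(1.6-th)/1.6
    x=85-r*np.cos(th)+20*np.sin(th); z=42+r*np.sin(th)+20*np.cos(th); print(round(th,2),round(x),round(z),"norm from x=105,z=175:",round((105-x)/150,3),round((175-z)/150,3))
E
```

```text
t 10.07 [ 433.9 -316.1  366.1] shift [-0.0044 -0.0052  0.0073] turn [ 0.0004 -0.0003  0.0001] F [0.7 0.4 1.1] open 0.001 grip 0.0
tip clamp frame [174.4   0.8] 176.89635098820372
1.6 109 176 norm from x=105,z=175: -0.026 -0.009
1.5 95 180 norm from x=105,z=175: 0.065 -0.03
1.4 81 181 norm from x=105,z=175: 0.158 -0.042
1.3 67 182 norm from x=105,z=175: 0.253 -0.044
1.2 53 180 norm from x=105,z=175: 0.349 -0.036
1.1 38 178 norm from x=105,z=175: 0.444 -0.019
1.0 24 174 norm from x=105,z=175: 0.538 0.009
0.9 10 168 norm from x=105,z=175: 0.63 0.046
0.8 -3 161 norm from x=105,z=175: 0.718 0.093
0.7 -15 153 norm from x=105,z=175: 0.802 0.149
0.6 -27 143 norm from x=105,z=175: 0.88 0.214
0.5 -38 132 norm from x=105,z=175: 0.952 0.288
0.4 -47 120 norm from x=105,z=175: 1.016 0.369
0.3 -56 107 norm from x=105,z=175: 1.073 0.457
0.2 -63 92 norm from x=105,z=175: 1.12 0.551
0.1 -69 78 norm from x=105,z=175: 1.159 0.65
-0.0 -73 62 norm from x=105,z=175: 1.187 0.753
```

View pics/g5.png

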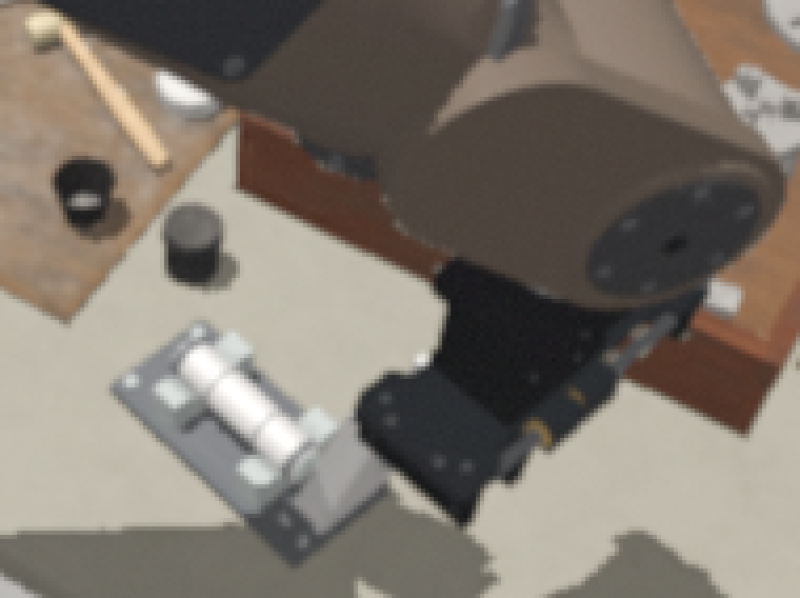

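The gripper is behind the open cap, which stands at (340,480) undisturbed. Now I push it over.

Request:
{"method": "arm_command", "body": {
  "rows": [
    [[0.1, -0.005, 0, 0, 0, 0, -1], [0.18, -0.005, 0, 0, 0, 0, -1], [0.25, -0.005, 0, 0, 0, 0, -1], [0.32, -0.005, 0, 0, 0, 0, -1], [0.39, -0.005, 0, 0, 0, 0, -1], [0.46, -0.005, 0, 0, 0, 0, -1], [0.53, -0.005, -0.015, 0, 0, 0, -1], [0.6, -0.005, -0.025, 0, 0, 0, -1], [0.6, -0.005, -0.025, 0, 0, 0, -1]]
  ]
}}

```text
t: 10.87
eef_pos: [456.5, -227.4, 370.1]
tcp_rot: [3.139, -0.002, 1.309]
ft_force: [-0.1, -0.5, -0.2]
opening: 0.004
grip_force: 0.0
```

```bash
cat >> h.py <<'E'
def tip():
    s=state(); Rm=np.array([[np.cos(CY),-np.sin(CY)],[np.sin(CY),np.cos(CY)]])
    print("tip",((s["eef_pos"][:2]-CL)@Rm).round(1),round(s["eef_pos"][2]-190,1),"F",s["ft_force"].round(1),"t",s["t"])
def cap(n="side"):
    p,d=read_camera(n); W=cloud(n,d); Rm=np.array([[np.cos(CY),-np.sin(CY)],[np.sin(CY),np.cos(CY)]]); Q=(W[...,:2]-CL)@Rm
    return p,np.dstack([Q,W[...,2]])
E
python3 - <<'E'
from h import *
tip()
p,Q=cap(); cv2.imwrite("pics/g6.png",cv2.resize(p[120:262,230:420],(800,598),interpolation=3)[:,:,::-1])
E
```

```text
tip [82.8 -0.4] 180.1 F [-0.1 -0.5 -0.2] t 10.8667
```

View pics/g6.png

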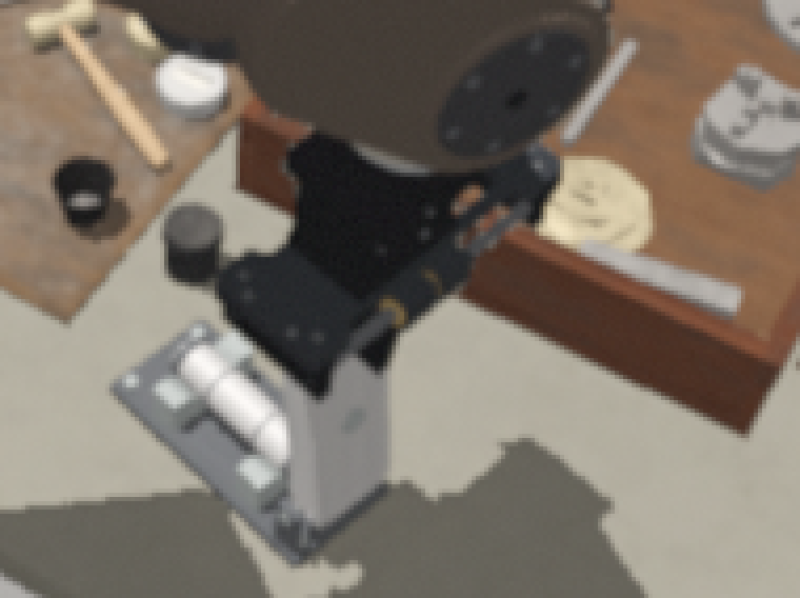

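The cap is now slightly past upright at (340,440), with the fingers behind it. I continue along the arc.

Request:
{"method": "arm_command", "body": {
  "rows": [
    [[0.105, 0, -0.013, 0, 0, 0, -1], [0.2, 0, 0, 0, 0, 0, -1], [0.3, 0, 0.013, 0, 0, 0, -1], [0.39, 0, 0.04, 0, 0, 0, -1], [0.485, 0, 0.08, 0, 0, 0, -1], [0.57, 0, 0.127, 0, 0, 0, -1], [0.65, 0, 0.18, 0, 0, 0, -1], [0.73, 0, 0.247, 0, 0, 0, -1], [0.73, 0, 0.247, 0, 0, 0, -1]]
  ]
}}

```text
t: 11.67
eef_pos: [484.8, -122.1, 331.3]
tcp_rot: [3.141, -0.002, 1.309]
ft_force: [-1.0, 0.3, -0.5]
opening: 0.006
grip_force: 0.0
```

```bash
python3 - <<'E'
from h import *
tip()
p,Q=cap(); cv2.imwrite("pics/g7.png",cv2.resize(p[120:262,230:420],(800,598),interpolation=3)[:,:,::-1])
E
```

```text
tip [-26.3  -0.6] 141.3 F [-1.   0.3 -0.5] t 11.6667
```

View pics/g7.png

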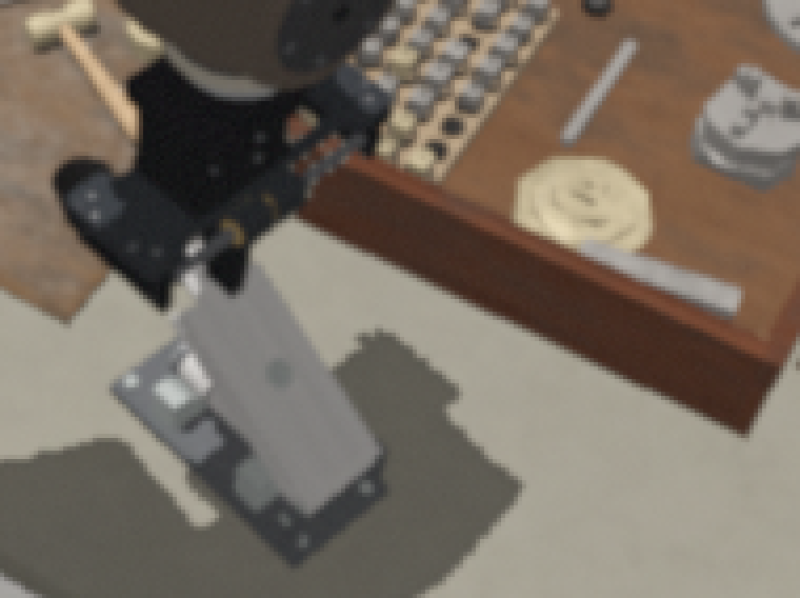

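The cap is about half shut, with the fingertips on its lip at (230,270). I continue, slowing near the end.

Request:
{"method": "arm_command", "body": {
  "rows": [
    [[0.078, 0, 0.062, 0, 0, 0, -1], [0.138, 0, 0.142, 0, 0, 0, -1], [0.198, 0, 0.229, 0, 0, 0, -1], [0.245, 0, 0.329, 0, 0, 0, -1], [0.267, 0, 0.375, 0, 0, 0, -1], [0.285, 0, 0.422, 0, 0, 0, -1], [0.298, 0, 0.45, 0, 0, 0, -1], [0.298, 0, 0.45, 0, 0, 0, -1]]
  ]
}}

```text
t: 12.38
eef_pos: [496.6, -80.1, 264.9]
tcp_rot: [3.139, -0.001, 1.308]
ft_force: [0.3, -0.4, -0.6]
opening: 0.003
grip_force: 0.0
```

```bash
python3 -c "
from h import *
tip()"
```

```text
tip [-69.9  -0.1] 74.9 F [ 0.3 -0.4 -0.6] t 12.3833
```

Request:
{"method": "arm_command", "body": {
  "rows": [
    [[0.01, 0, 0.02, 0, 0, 0, -1], [0.015, 0, 0.04, 0, 0, 0, -1], [0.015, 0, 0.06, 0, 0, 0, -1], [0.015, 0, 0.07, 0, 0, 0, -1], [0.015, 0, 0.076, 0, 0, 0, -1], [0.015, 0, 0.076, 0, 0, 0, -1], [0.015, 0, 0.076, 0, 0, 0, -1]]
  ]
}}

```text
t: 12.97
eef_pos: [497.2, -78.1, 254.1]
tcp_rot: [3.138, -0.001, 1.308]
ft_force: [1.1, 0.2, 0.9]
opening: 0.001
grip_force: 0.8
```

Request:
{"method": "arm_command", "body": {
  "rows": [
    [[0, 0, 0.004, 0, 0, 0, -1], [0, 0, 0.008, 0, 0, 0, -1], [0, 0, 0.01, 0, 0, 0, -1], [0, 0, 0.01, 0, 0, 0, -1], [0, 0, 0.01, 0, 0, 0, -1], [0, 0, 0.01, 0, 0, 0, -1]]
  ]
}}

```text
t: 13.47
eef_pos: [497.3, -78.0, 252.6]
tcp_rot: [3.138, -0.001, 1.308]
ft_force: [2.2, 3.7, 4.2]
opening: 0.004
grip_force: 2.3
```

Request:
{"method": "arm_command", "body": {
  "rows": [
    [[0, 0, 0.003, 0, 0, 0, -1], [0, 0, 0.006, 0, 0, 0, -1], [0, 0, 0.006, 0, 0, 0, -1], [0, 0, 0.006, 0, 0, 0, -1], [0, 0, 0.006, 0, 0, 0, -1]]
  ]
}}

```text
t: 13.88
eef_pos: [497.2, -77.9, 252.2]
tcp_rot: [3.138, -0.001, 1.308]
ft_force: [0.3, 5.2, 12.9]
opening: 0.006
grip_force: 6.3
```

```bash
python3 -c "
from h import *
tip()"
```

```text
tip [-72.2  -0.1] 62.2 F [ 0.3  5.2 12.9] t 13.8833
```

Request:
{"method": "arm_command", "body": {
  "rows": [
    [[0, 0, 0.003, 0, 0, 0, -1], [0, 0, 0.003, 0, 0, 0, -1], [0, 0, 0.003, 0, 0, 0, -1], [0, 0, 0.003, 0, 0, 0, -1], [0, 0, 0.003, 0, 0, 0, -1], [0, 0, 0.003, 0, 0, 0, -1]]
  ]
}}

```text
t: 14.38
eef_pos: [497.2, -77.9, 252.1]
tcp_rot: [3.138, -0.001, 1.308]
ft_force: [-1.0, 4.8, 17.6]
opening: 0.001
grip_force: 8.8
```

```bash
python3 - <<'E'
from h import *
tip()
p,Q=cap(); tip()
for lo in range(-60,70,20):
    m=(Q[...,0]>lo)&(Q[...,0]<lo+20)&(abs(Q[...,1])<20)&(Q[...,2]<75)&(Q[...,2]>50); print(lo,m.sum(),np.median(Q[...,2][m]) if m.any() else 0)
cv2.imwrite("pics/g8.png",cv2.resize(p[120:262,230:420],(800,598),interpolation=3)[:,:,::-1])
E
```

```text
tip [-72.2  -0.1] 62.1 F [-1.   4.8 17.6] t 14.3833
tip [-72.2  -0.1] 62.1 F [-0.7  4.6 18.2] t 14.4333
-60 104 62.130860420538
-40 97 61.5189342172672
-20 97 61.701372518090466
0 108 61.854546570167145
20 101 61.921135361381744
40 102 61.81445595817826
60 120 61.80428700684524
```

View pics/g8.png

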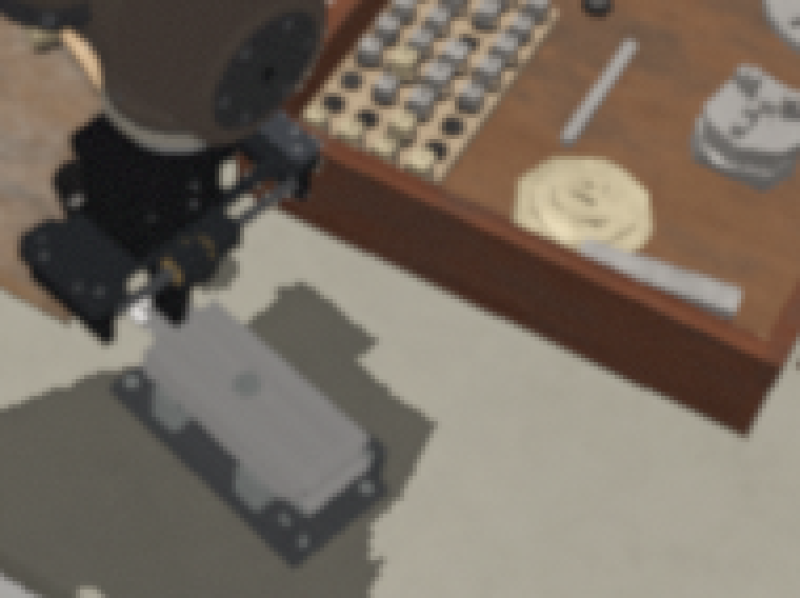

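The cap's top face is level at 62 mm along its whole length, so it is fully shut. The fingertips press the lip at (170,310) with about 18 N, steadily.

```bash
python3 -c "
from cell import *
print(job_done())"
```

```text
the job is handed in; nothing more can be done
None
```

The barrel lies centred in the V-blocks with the cap fully shut and held down at the lip with about 18 N; the job was handed in at about 14.4 s, and the arm never touched the arbor, loupe or pot.

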